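# Push the thread rack home past its spring gate

## Robot

A 6-joint arm with a two-finger parallel gripper is mounted at the origin on a cart in front of the work surface, level with it; the furniture and walls round the work are solid. World frame = base frame: x ahead of the robot, y to its left, z up, the work surface at z = 0. Lengths are in m, angles in rad, forces in N, time in s.
With the tool pointing down it reaches from about 0.275 to 0.775 m from the base axis. Payload 14.6 kg.
Tool frame: the origin (TCP) lies at the very end of the fingers, on their centre line; the grasp point (between the pads) lies 19 mm behind it (env.grip_point_offset is the distance from the TCP to the grasp point, in m); z points along the fingers, y is the line along which they close (so a half turn about z gives the same grasp; the last joint's range is limited). The gripper opens to 85 mm and grips with 20 to 120 N. Pads are 22 mm wide; open, the fingers measure 114 mm over their backs; the gripper's body (76 mm by 85 mm) begins 54 mm behind the grasp point. The pads swing forward as they close: fully open they stand 13 mm farther back than shut.
Start: joints at [-1.367, 0.263, -0.048, 1.259, 0, 1.415], TCP at [0.184, -0.492, 0.231] pointing down, gripper open.
Joint ranges: [-2.65, 2.65], [-0.89, 1.7], [-1.18, 1.37], [-2.13, 2.11], [-1.35, 1.29], [-3.14, 3.14]. Speed limits (rad/s): [1.89, 1.89, 2.57, 2.79, 3.14, 3.14].

## Interface

Orientations are given as a rotation vector (axis times angle).
In Python, from station import env, read_camera, models gives the robot as it stands.
- The arm moves only by the tool arm_command, never from a script. Its argument "deltas" is a list of rows, each a list of 6 numbers: the shift along the tool's x, y, z in mm, then the turn, a rotation vector about the tool's x, y, z in degrees. A call has 1 to 12 rows; each row shifts and turns the commanded pose from where the row before left it, along the tool's axes as they then stand; what a row does not reach is not made up. A row lasts 1/10 s, in which the tool goes at most 50 mm and 8.59 degrees, less where a joint would pass 70% of its speed; a pose out of reach is approached as far as the arm can. A call is refused whole if a number of a shift passes 50 or a number of a turn 8.59, either way. A call with a gripper value outside its range is refused whole. "grip" is the finger opening in mm, from 0 to 85.4, set as the call begins (left out, the last holds). The fingers move at their own pace and stop on an object; the grip force is fixed at half the most. Time passes only in rows, so rows that do not move let the fingers close. It gives the time, the measured TCP pose, the force, the opening and the grip force at its end, in the units of the state.
- env.read_state(): the state, without advancing time (a new reading comes with each control period).
- read_camera(name): name is "scene" or "top"; returns a dict with "image" (384x512x3 uint8, red, green, blue), "fx", "fy", "cx", "cy" (pixels), "extrinsics" (4x4, takes a point from world to camera coordinates). Camera axes: x right, y down, z forward; pixel columns grow to the right and rows downward; lengths in m; the calibration is good to about 2 mm. A picture is of the moment at which its call begins. There is no depth.
- env.finish_job(): hands the job in; it is judged then, once.
Trained networks look in a picture, given as the dict that the camera call returned (one of the last four; its "shot" number tells which), for a name from the list of things; names that differ only in an ending like _2 or _b are one class to them, and where a whole thing is asked for, a point or a joint stands for the part that bears it (a point fixed in the world has none). Each returns a list of dicts, best first, with "score" (0 to 1); they miss things now and then, are a little off and sometimes report something else, mostly with a low value. They report only what shows in the picture. A call takes as long as a camera call. They do not tell look-alikes from the thing itself.
- models.find_in(picture, query): "centre" ([x, y, z] in m, in world coordinates, good to about 4 mm: the middle of the surface that is visible of it).
The state is a dict: "time_s": time; "joint_positions": joint angles; "dq": joint speeds; "joint_efforts": joint torques, N m; "position": TCP position; "tool_rot": TCP orientation; "force": force on the tool from outside, world axes, zero at the start; "torque": the same for the moment, N m; "width": finger opening in m; "gripper_force": force on a finger pad.
Only numpy, scipy, OpenCV 4.12 (cv2) and the standard library are available. Lean on these libraries where they do the work, as an engineer would, in place of code of your own. Each camera call takes 0.05 s, during which the arm holds its last target. There are 200 camera calls.

## Task

Put the rack of thread spools away in its dock: press the long steel wing beside the channel down with one fingertip so that the spring gate stands open, and keep it held open, clear of the rack, while another finger pushes the rack along the channel past the gate until it is fully home against the end board. Then let the wing go so that the gate springs shut behind the rack. Only touch and push: do not pinch or lift the rack or the spools, do not let the gate hit or drop on them, and leave the other things on the worktop alone.

Things in the scene. Friction and masses are not known exactly. Their poses are not given: they have to be found in the camera images.
- dock: Light wooden rack dock fixed to the worktop: open-topped straight channel, 100 mm between its 8 mm walls, floor 6 mm thick. Origin: on the worktop, on the centre line; the base spans y -170 to +130 mm. Its y axis is the push direction, from the open lead-in end to the end board; x points across, away from the gate's hinge. Wall tops: 26 mm (lead-in, hinge side), else 44; end board 52 mm.
- dock_end (a point): Centre of the end board's inner face, dock (0, +122, 29) mm. The rack is fully home when its front board touches this face. The bay reaches from here 120 mm back to the gate bar.
- gate (a joint): Steel spring gate on a pin along the dock's y axis. 0 = shut, 1.0 rad = fully open, hard stop. Pressing its wing down opens it; let go, it springs shut. The gate bar is clear of the rack's path from 0.75 rad up to the stop. Pressed 42 mm out from the pin it takes about 1 to 3 N. At 0.87 rad the wing lies level, its top 18 mm above the worktop. It does not give to a push along y.
- gate_pin (a point): Point on the gate's hinge pin, dock (-60, 0, 16) mm, outside the wall on the hinge side. The pin runs along the dock's y axis.
- gate_wing (a point): Point on the wing, 42 mm out from the pin, at dock y = -150 mm; moves with the gate. The wing is a steel plate 3 mm thick, 68 mm wide from the pin, 207 mm long (dock y -185 to +22 mm), on the outer side of the wall; any place along it may be pressed. Shut, it slopes up and outwards at 50 degrees, its outer edge 68 mm high.
- gate_tongue (a point): Inner tip of the gate bar at mid height; moves with the gate. The bar is 8 mm thick (dock y -6 to +2 mm); shut, it reaches 24 mm into the channel at 37 to 50 mm above the worktop and blocks the rack. Open, it swings up and out over the wall, at most 65 mm high.
- rack: Dark wooden spool rack, 96 (x) by 112 mm (y), loose in the lead-in (2 mm play each side), its y axis along the dock's. Origin: centre of its underside. 12 mm base with four wells 39 mm wide, 8 deep; an upright board 96 wide, 8 thick, 48 mm high across each end. 0.2 to 0.4 kg. Starts with its front 6 to 26 mm short of the gate bar. Fully home: origin at dock y +66, rear face 8 mm past the bar.
- rack_push (a point): Centre of the outer face of the rack's rear board (the end to push), 16 mm above the rack's underside.
- thread_spool_1: Wooden thread spool, 34 mm wide, 44 mm tall, standing loose in a well of the rack. Origin: centre of its underside.
- well_0 (a point): Floor centre of the rack well in which thread_spool_1 stands.
- thread_spool_4: Wooden thread spool, 35 mm wide, 46 mm tall, standing loose in a well of the rack. Origin: centre of its underside.
- well_1 (a point): Floor centre of the rack well in which thread_spool_4 stands.
- thread_spool_2: Wooden thread spool, 37 mm wide, 50 mm tall, standing loose in a well of the rack. Origin: centre of its underside.
- well_2 (a point): Floor centre of the rack well in which thread_spool_2 stands.
- tall_spool: Bystander: wooden spool of cream thread, 42 mm wide, 60 mm tall, on the worktop behind the dock. Origin: centre of its underside.
- button_jar: Bystander: clear jar with a grey lid, 64 mm wide, 90 mm tall, behind the dock. Origin: centre of its underside.
- beeswax: Bystander: round cake of beeswax, 44 mm wide, 14 mm tall, on the robot's side of the bay, past the end of the wing. Origin: centre of its underside.
- scissors: Bystander: scissors, 199 mm long, lying flat at the front left of the worktop. Origin: underside near the middle.
- thimble: Bystander: metal thimble, 20 mm wide, 21 mm tall, near the beeswax. Origin: centre of its underside.
Things that resemble listed ones, but are neither listed nor needed, are in the scene too. Leave any purple or yellow look-alike of the thread_spool_1 alone.

How it is judged:
By the outcome, as a careful person would: the job done as asked, in the order asked, and still so for the second after the job is handed in, with the robot touching nothing.
It also fails if it takes over 42 s, if anything falls off the work surface, if the arm or the gripper's body presses on something with over 40 N, if the wrist force passes 120 N, or if a joint passes its speed limit or range.

## Working session

There is one attempt and no reset: what is moved stays moved. The work goes in short steps, Python scripts to look and compute and a tool call to move; the robot and the scene stay as the last step left them, time stands still between calls to the robot, and variables do not carry over. Pictures are saved under pics/ and viewed, at most 10 in all, crops included, and the job is handed in when it is done.

Besides the shell and the picture viewer there is one more tool, called after ">>>" as name([rows], argument=value, ...), one row to a line, values as JSON. arm_command: Moves the arm, as the interface text tells. Its arguments: {"type":"object","properties":{"deltas":{"type":"array","items":{"type":"array","items":{"type":"number"}}},"grip":{"type":"number"}},"required":["deltas"]}

```bash
mkdir -p pics; ls
cat > h.py <<'E'
import numpy as np, cv2
from station import env, read_camera, models
def proj(p,P):
    q=p["extrinsics"]@np.append(P,1); return np.array([p["fx"]*q[0]/q[2]+p["cx"],p["fy"]*q[1]/q[2]+p["cy"]])
def back(p,u,v,z):
    E=np.array(p["extrinsics"]);R=E[:3,:3];t=E[:3,3];d=R.T@np.array([(u-p["cx"])/p["fx"],(v-p["cy"])/p["fy"],1]);c=-R.T@t
    return c+d*(z-c[2])/d[2]
def save(p,n,s=1.5): cv2.imwrite("pics/"+n,cv2.resize(p["image"][:,:,::-1],None,fx=s,fy=s,interpolation=cv2.INTER_CUBIC))
E
python3 - <<'E'
from h import *
for c in ("top","scene"):
    p=read_camera(c); save(p,c+"1.png")
    print(c,p["fx"],np.array(p["extrinsics"]).round(3).tolist())
    for n in ["dock","gate","gate_wing","gate_tongue","gate_pin","dock_end","rack","rack_push","thread_spool_1","beeswax","thimble","tall_spool","button_jar","scissors"]:
        for r in models.find_in(p,n)[:3]: print(n,round(r["score"],2),np.round(r["centre"],3),proj(p,r["centre"]).round())
print(env.read_state())
E
```

```text
pics
top 390.54553505772043 [[-0.005, -1.0, 0.025, 0.077], [-0.984, 0.001, -0.178, 0.547], [0.178, -0.025, -0.984, 0.911], [0.0, 0.0, 0.0, 1.0]]
dock 0.71 [ 0.518 -0.044  0.022] [306. 207.]
gate 0.97 [ 0.473 -0.13   0.046] [343. 224.]
gate_wing 0.83 [ 0.474 -0.124  0.045] [341. 224.]
gate_tongue 0.58 [ 0.473 -0.13   0.05 ] [344. 224.]
gate_pin 0.95 [ 0.51  -0.041  0.02 ] [305. 210.]
dock_end 0.68 [ 0.514 -0.044  0.02 ] [306. 209.]
rack 0.75 [ 0.567 -0.112  0.018] [332. 188.]
rack_push 0.78 [ 0.568 -0.11   0.022] [332. 188.]
rack_push 0.23 [ 0.477 -0.132  0.042] [344. 223.]
thread_spool_1 0.79 [ 0.528 -0.096  0.062] [330. 201.]
thread_spool_1 0.69 [ 0.578 -0.132  0.055] [343. 181.]
thread_spool_1 0.65 [0.635 0.149 0.042] [229. 160.]
beeswax 0.74 [ 0.476 -0.127  0.045] [342. 223.]
beeswax 0.66 [0.413 0.028 0.015] [278. 250.]
thimble 0.57 [ 0.512 -0.042  0.02 ] [305. 210.]
tall_spool 0.76 [ 0.655 -0.087  0.055] [324. 151.]
button_jar 0.77 [0.641 0.039 0.092] [275. 152.]
button_jar 0.64 [ 0.514 -0.045  0.02 ] [306. 209.]
button_jar 0.58 [ 0.472 -0.124  0.048] [341. 225.]
scissors 0.88 [0
[... 1242 characters left out ...]
 1.5, 'joint_positions': array([-1.36729596e+00,  2.63113331e-01, -4.83007351e-02,  1.25939569e+00,
       -2.06959258e-05,  1.41548294e+00]), 'dq': array([-1.74934222e-03, -1.91085965e-03, -5.24009316e-05,  4.50458788e-04,
        3.09977409e-03,  9.78689271e-04]), 'joint_efforts': array([-6.89543507e-03, -6.37437916e+01,  3.84767962e+01,  1.07949199e-03,
       -2.98246314e-04, -7.27959986e-06]), 'position': array([ 0.18434485, -0.49157583,  0.2312711 ]), 'tool_rot': array([-3.09115645e+00, -5.60602348e-01,  3.30076256e-05]), 'force': array([-0.11833114,  0.1046801 ,  0.23642489]), 'torque': array([-0.00611711, -0.0051158 , -0.00567059]), 'gripper_force': 0.0, 'width': 0.08560540462388005}
```

Run:
```python
import cv2
a=cv2.imread("pics/top1.png");b=cv2.imread("pics/scene1.png")
a=a[140:460,220:680];b=b[130:450,260:720]
cv2.imwrite("pics/a.png",cv2.resize(a,None,fx=1.7,fy=1.7));cv2.imwrite("pics/b.png",cv2.resize(b,None,fx=1.7,fy=1.7))
```

```text
(no output)
```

View pics/a.png

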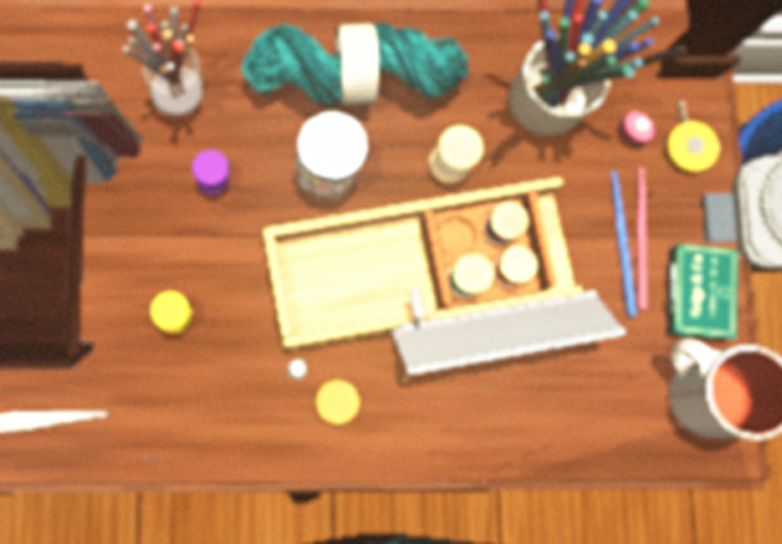

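View pics/b.png

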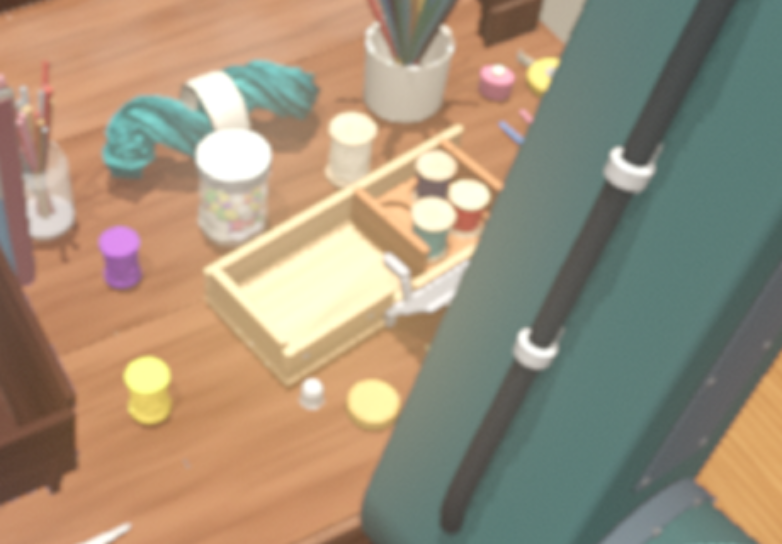

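The top crop shows the dock running leftwards: end board at about (265,231) to (287,346), and the far wall ending at (562,180). The wing's outer edge runs (407,375) to (625,330), with the rack to the right of the tongue at (417,300). The rack holds three light-topped spools; the purple (211,172) and yellow (171,312) spools are look-alikes standing outside it, so I'll leave them. Next I'll fit the dock pose.

```bash
cat >> h.py <<'E'
def w(q,P):
    x,y,t=q;c,s=np.cos(t),np.sin(t);P=np.array(P,float)/1000
    return np.array([x+c*P[0]-s*P[1],y+s*P[0]+c*P[1],P[2]])
def line(im,p,q,pts,s,o,col):
    cv2.polylines(im,[np.array([((proj(p,w(q,P))+.5)*s-o).round() for P in pts],np.int32)],False,col,1,cv2.LINE_AA)
def wing(g):
    a=np.radians(50)-g; e=lambda y:(-60-68*np.cos(a),y,16+68*np.sin(a)); return [(-60,-185,16),e(-185),e(22),(-60,22,16)]
def overlay(p,q,ry,g,n,box,s):
    x0,y0,x1,y1=box; o=np.array([x0,y0])*s
    im=cv2.resize(p["image"][y0:y1,x0:x1,::-1],None,fx=s,fy=s,interpolation=cv2.INTER_CUBIC).copy()
    line(im,p,q,[(58,-170,44),(58,130,44),(58,130,52),(-58,130,52)],s,o,(255,0,0))
    line(im,p,q,[(50,122,52),(-50,122,52)],s,o,(255,0,0))
    line(im,p,q,wing(g),s,o,(0,0,255))
    for y in(56,-56): line(im,p,q,[(48,ry+y,54),(-48,ry+y,54)],s,o,(0,255,0))
    cv2.imwrite("pics/"+n,im)
E
cat > fit.py <<'E'
from h import *
from scipy.optimize import least_squares
p=read_camera("top")
D=[(58,130,52),(-58,130,52),(58,-170,44),(-104,-185,68),(-104,22,68)]
U=np.array([(265,231),(287,346),(562,180),(625,330),(407,375)])/2.55+np.array([220,140])/1.5
r=least_squares(lambda q:np.concatenate([proj(p,w(q,P))-u for P,u in zip(D,U)]),[.52,-.08,.15])
q=r.x;print(q,r.fun.reshape(-1,2).round(1).tolist())
for u,v in[(424,213),(440,308),(540,195),(553,287)]:
    X=back(p,u/2.55+220/1.5,v/2.55+140/1.5,.054)[:2]-q[:2];c,s=np.cos(q[2]),np.sin(q[2]);print((c*X[0]+s*X[1])*1e3,(-s*X[0]+c*X[1])*1e3)
overlay(p,q,-78,0,"ov.png",(240,150,400,250),5)
np.save("q.npy",q)
E
python3 fit.py
```

```text
[ 0.53952181 -0.0406233   0.18097797] [[-0.7, -0.6], [-0.6, 0.7], [-0.0, -1.0], [0.1, 1.2], [1.1, -0.5]]
45.515455297565104 -25.7787186388502
-47.80884350182001 -21.415552300330965
42.70864651076325 -141.0953929154117
-47.79615821740465 -132.5881247126551
```

View pics/ov.png

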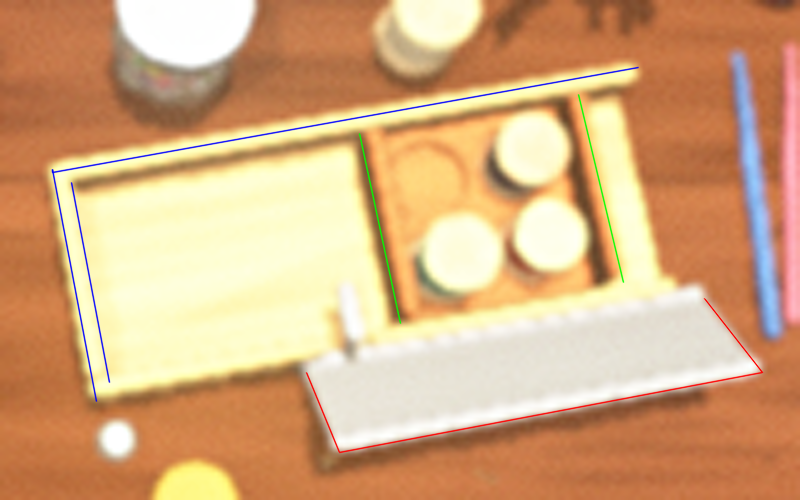

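The overlay fits well: the dock is at (0.5395, -0.041), yaw about 0.178, and the rack's rear face at dock y about -136. Next I'll compute the approach move.

```bash
cat > go.py <<'E'
import sys
from h import *
from scipy.spatial.transform import Rotation as R
# usage: go.py x y z(mm, dock frame): delta in tool axes to get there, tool down, tool y along dock -x or +x
q=np.array([.5395,-.0408,.178]); s=env.read_state(); Rt=R.from_rotvec(s["tool_rot"]); c=Rt.as_matrix()
T=w(q,[float(a) for a in sys.argv[1:4]])
print("t",s["time_s"],"F",s["force"].round(2),"world tgt",T.round(4),"delta tool mm",(c.T@(T-s["position"])*1e3).round(1))
cq,sq=np.cos(q[2]),np.sin(q[2])
for sg in(1,-1):
    y=np.array([sg*cq,sg*sq,0]);z=np.array([0,0,-1.]);G=R.from_matrix(np.c_[np.cross(y,z),y,z])
    print("turn deg",sg,np.degrees((Rt.inv()*G).as_rotvec()).round(2))
d=s["position"]-[q[0],q[1],0];print("dock pos",((cq*d[0]+sq*d[1])*1e3).round(1),((-sq*d[0]+cq*d[1])*1e3).round(1),(d[2]*1e3).round(1))
E
python3 go.py -44 -158 150; python3 -c "from station import env;print(env.grip_point_offset)"
```

```text
t 1.55 F [ 0.27 -0.27 -0.23] world tgt [ 0.5242 -0.2041  0.15  ] delta tool mm [ 419.1 -149.8   81.3]
turn deg 1 [ -0.     0.   -79.64]
turn deg -1 [  0.     0.   100.36]
dock pos -429.4 -380.8 231.3
0.0187
```

>>> arm_command([
  [0,0,0,0,0,-8],
  [0,0,0,0,0,-8],
  [0,0,0,0,0,-8],
  [0,0,0,0,0,-8],
  [0,0,0,0,0,-8],
  [0,0,0,0,0,-8],
  [0,0,0,0,0,-8],
  [0,0,0,0,0,-8],
  [0,0,0,0,0,-8],
  [0,0,0,0,0,-7.6],
], grip=85)

```text
time_s: 2.55
position: [0.1843, -0.4916, 0.2313]
tool_rot: [-2.009, -2.415, 0.0]
force: [0.3, -0.7, 0.0]
width: 0.0851
gripper_force: 0.0
```

>>> arm_command([
  [20,30,0,0,0,0],
  [20,35,0,0,0,0],
  [20,35,0,0,0,0],
  [20,35,0,0,0,0],
  [20,35,0,0,0,0],
  [20,35,0,0,0,0],
  [20,35,0,0,0,0],
  [20,35,0,0,0,0],
  [20,35,0,0,0,0],
  [20,35,0,0,0,0],
  [22,40,0,0,0,0],
  [0,0,0,0,0,0],
])

```text
time_s: 3.75
position: [0.5271, -0.2022, 0.2308]
tool_rot: [-2.011, -2.413, -0.001]
force: [-1.8, -0.2, -0.2]
width: 0.0851
gripper_force: 0.0
```

```bash
python3 go.py -44 -158 100
```

```text
t 3.75 F [-1.85 -0.23 -0.22] world tgt [ 0.5242 -0.2041  0.1   ] delta tool mm [ -1.5  -3.3 130.8]
turn deg 1 [ 0.03 -0.04  0.19]
turn deg -1 [ 6.0000e-02  5.0000e-02 -1.7981e+02]
dock pos -40.8 -156.6 230.8
```

>>> arm_command([
  [-1.5,-3,30,0,0,0],
  [0,0,35,0,0,0],
  [0,0,35,0,0,0],
  [0,0,35,0,0,0],
  [0,0,15,0,0,0],
  [0,0,0,0,0,0],
])

```text
time_s: 4.35
position: [0.52, -0.2069, 0.0794]
tool_rot: [-2.014, -2.406, 0.001]
force: [-0.0, -0.1, 0.9]
width: 0.085
gripper_force: 0.0
```

```bash
python3 go.py -44 -158 80
python3 - <<'E'
from h import *
q=np.array([.5395,-.0408,.178]);im=[]
p=read_camera("top");overlay(p,q,-80,0,"o1.png",(260,120,420,240),4)
p=read_camera("scene");overlay(p,q,-80,0,"o2.png",(240,100,400,240),4)
E
```

```text
t 4.35 F [-0.03 -0.15  0.9 ] world tgt [ 0.5242 -0.2041  0.08  ] delta tool mm [ 2.   4.6 -0.6]
turn deg 1 [-0.17 -0.13 -0.07]
turn deg -1 [ -0.21   0.26 179.93]
dock pos -48.6 -160.0 79.4
```

View pics/o1.png

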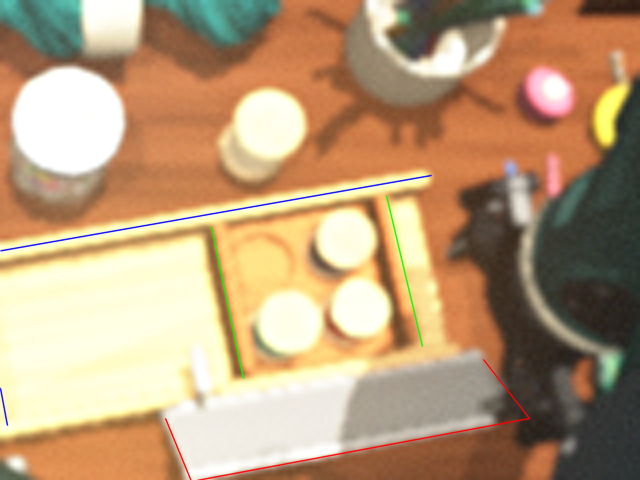

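View pics/o2.png

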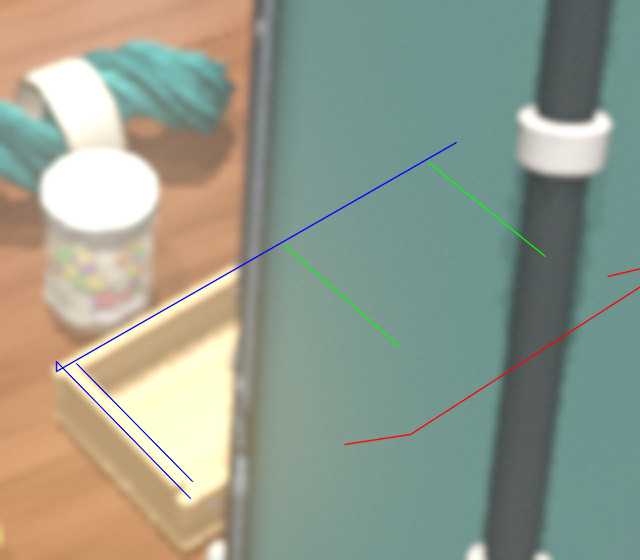

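```bash
python3 go.py -44 -158 80
python3 - <<'E'
from h import *
q=np.array([.5395,-.0408,.178]);p=read_camera("top")
for x in(-105,-91,-43,-6,9):print(x,[((proj(p,w(q,(x,y,z)))-[260,120])*4).round().tolist() for y,z in((-149,82),(-149,95),(-160,130))])
E
```

```text
t 4.45 F [ 0.32 -0.53  0.9 ] world tgt [ 0.5242 -0.2041  0.08  ] delta tool mm [2.9 3.3 1.9]
turn deg 1 [ 0.01  0.01 -0.06]
turn deg -1 [ 2.0000e-02 -2.0000e-02  1.7994e+02]
dock pos -47.3 -160.9 81.9
-105 [[477.0, 427.0], [485.0, 425.0], [525.0, 415.0]]
-91 [[472.0, 404.0], [479.0, 401.0], [519.0, 391.0]]
-43 [[453.0, 325.0], [460.0, 321.0], [498.0, 308.0]]
-6 [[438.0, 264.0], [445.0, 260.0], [483.0, 244.0]]
9 [[433.0, 240.0], [439.0, 236.0], [477.0, 219.0]]
```

>>> arm_command([
  [2,4,5,0,0,0],
  [0,0,10,0,0,0],
  [0,0,10,0,0,0],
  [0,0,10,0,0,0],
  [0,0,10,0,0,0],
  [0,0,10,0,0,0],
  [0,0,8,0,0,0],
  [0,0,6,0,0,0],
  [0,0,0,0,0,0],
  [0,0,0,0,0,0],
])

```text
time_s: 5.5
position: [0.5251, -0.2044, 0.0123]
tool_rot: [-2.016, -2.409, -0.0]
force: [-0.6, 1.6, 1.9]
width: 0.0852
gripper_force: 1.0
```

```bash
python3 go.py -44 -158 5
python3 - <<'E'
from h import *
q=np.array([.5395,-.0408,.178])
p=read_camera("top");overlay(p,q,-80,.87,"o3.png",(260,140,420,250),5)
E
```

```text
t 5.5 F [-0.58  1.61  1.85] world tgt [ 0.5242 -0.2041  0.005 ] delta tool mm [ 0.5 -0.8  7.3]
turn deg 1 [ 0.   -0.01 -0.04]
turn deg -1 [-2.0000e-02 -0.0000e+00  1.7996e+02]
dock pos -43.2 -158.5 12.3
```

View pics/o3.png

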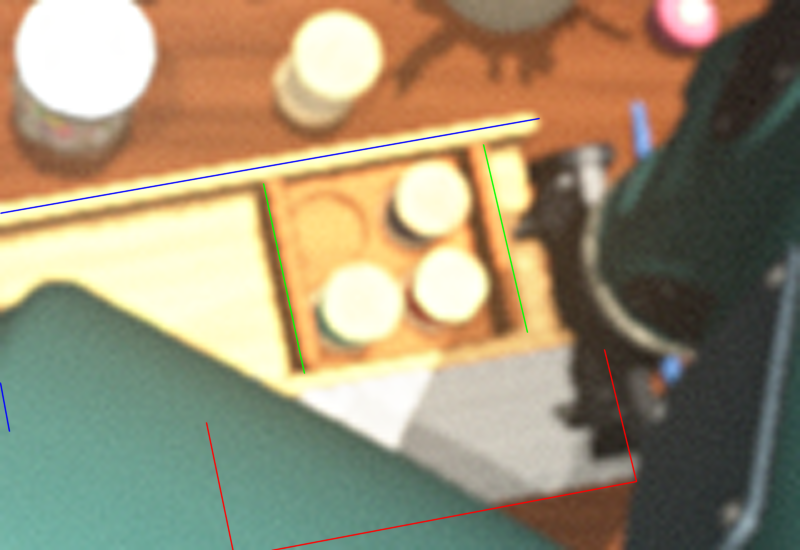

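>>> arm_command([
  [0,0,3,0,0,0],
  [0,0,3,0,0,0],
  [0,0,0,0,0,0],
  [0,0,0,0,0,0],
])

```text
time_s: 5.95
position: [0.5251, -0.2046, 0.0063]
tool_rot: [2.016, 2.409, -0.0]
force: [-1.7, -2.8, 2.5]
width: 0.085
gripper_force: 1.2
```

>>> arm_command([
  [0,0,2,0,0,0],
  [0,0,0,0,0,0],
  [0,0,0,0,0,0],
])

```text
time_s: 6.25
position: [0.5251, -0.2046, 0.0043]
tool_rot: [2.016, 2.409, -0.0]
force: [-1.4, -1.8, 3.2]
width: 0.085
gripper_force: 1.4
```

>>> arm_command([
  [0,0,1,0,0,0],
  [0,0,0,0,0,0],
  [0,0,0,0,0,0],
])

```text
time_s: 6.55
position: [0.5251, -0.2046, 0.0033]
tool_rot: [2.016, 2.409, -0.0]
force: [-1.2, -2.3, 2.9]
width: 0.0852
gripper_force: 1.6
```

>>> arm_command([
  [0,0,1,0,0,0],
  [0,0,0,0,0,0],
  [0,0,0,0,0,0],
])

```text
time_s: 6.85
position: [0.5251, -0.2045, 0.0023]
tool_rot: [2.016, 2.409, -0.0]
force: [-1.5, -2.4, 3.2]
width: 0.0851
gripper_force: 1.6
```

>>> arm_command([
  [0,0,1,0,0,0],
  [0,0,0,0,0,0],
  [0,0,0,0,0,0],
])

```text
time_s: 7.15
position: [0.5251, -0.2045, 0.0013]
tool_rot: [2.016, 2.409, 0.0]
force: [-1.1, -3.0, 3.7]
width: 0.0854
gripper_force: 1.6
```

>>> arm_command([
  [0,0,1,0,0,0],
  [0,0,0,0,0,0],
  [0,0,0,0,0,0],
])

```text
time_s: 7.45
position: [0.5251, -0.2045, 0.0004]
tool_rot: [2.016, 2.409, 0.0]
force: [-2.2, -1.8, 6.0]
width: 0.0853
gripper_force: 3.0
```

The hard stop is at TCP z about 1 mm, so the open window is roughly z 1 to 10 mm. I'll raise to about 4.5 mm, centre the pushing finger and start the push.

>>> arm_command([
  [0,0,-2,0,0,0],
  [0,-2,-2,0,0,0],
  [0,-3,0,0,0,0],
  [2,0,0,0,0,0],
  [2,0,0,0,0,0],
  [2,0,0,0,0,0],
  [2,0,0,0,0,0],
  [2,0,0,0,0,0],
  [2,0,0,0,0,0],
  [2,0,0,0,0,0],
])

```text
time_s: 8.45
position: [0.5177, -0.1916, 0.0042]
tool_rot: [2.016, 2.409, -0.0]
force: [0.6, -3.5, 1.7]
width: 0.0849
gripper_force: 2.3
```

>>> arm_command([
  [2,0,0,0,0,0],
  [2,0,0,0,0,0],
  [2,0,0,0,0,0],
  [2,0,0,0,0,0],
  [2,0,0,0,0,0],
  [2,0,0,0,0,0],
])

```text
time_s: 9.05
position: [0.5155, -0.1796, 0.0043]
tool_rot: [-2.016, -2.409, 0.0]
force: [0.6, -3.8, 1.8]
width: 0.0852
gripper_force: 2.2
```

```bash
python3 go.py -48 -8 4.5
python3 - <<'E'
from h import *
q=np.array([.5395,-.0408,.178])
p=read_camera("top");overlay(p,q,-70,.87,"o4.png",(240,140,400,250),5)
E
```

```text
t 9.05 F [ 0.55 -3.83  1.83] world tgt [ 0.4937 -0.0572  0.0045] delta tool mm [ 1.243e+02  1.000e-01 -2.000e-01]
turn deg 1 [-0.   -0.   -0.04]
turn deg -1 [-0.0000e+00  1.0000e-02  1.7996e+02]
dock pos -48.2 -132.3 4.3
```

View pics/o4.png

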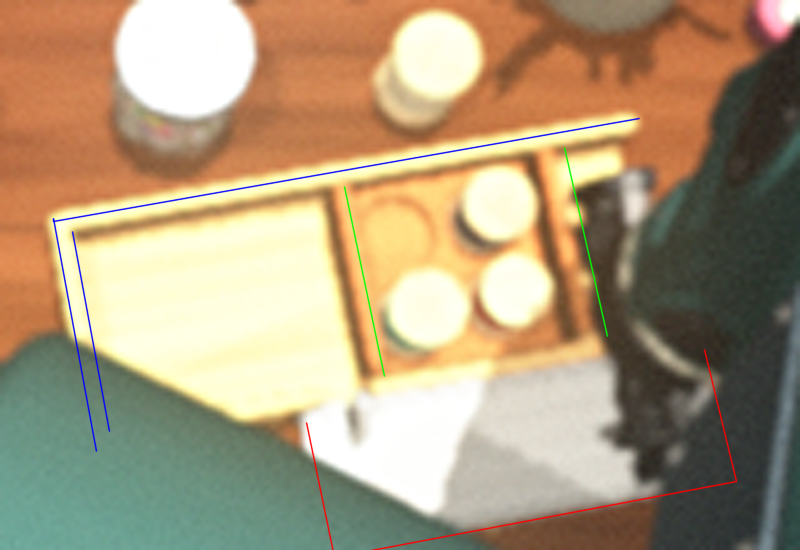

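The rack is moving (front edge near px (345,280)), and the gate bar stands up clear over the wall at px (355,425). I'll keep pushing.

>>> arm_command([
  [3,0,0,0,0,0],
  [4,0,0,0,0,0],
  [4,0,0,0,0,0],
  [4,0,0,0,0,0],
  [4,0,0,0,0,0],
  [4,0,0,0,0,0],
  [4,0,0,0,0,0],
  [4,0,0,0,0,0],
  [4,0,0,0,0,0],
  [4,0,0,0,0,0],
  [4,0,0,0,0,0],
])

```text
time_s: 10.2
position: [0.5079, -0.1371, 0.0043]
tool_rot: [2.016, 2.409, -0.0]
force: [0.3, -4.6, 2.4]
width: 0.085
gripper_force: 2.7
```

>>> arm_command([
  [4,0,0,0,0,0],
  [4,0,0,0,0,0],
  [4,0,0,0,0,0],
  [4,0,0,0,0,0],
  [4,0,0,0,0,0],
  [4,0,0,0,0,0],
  [4,0,0,0,0,0],
  [4,0,0,0,0,0],
  [4,0,0,0,0,0],
  [4,0,0,0,0,0],
  [3,0,0,0,0,0],
])

```text
time_s: 11.3
position: [0.5003, -0.0947, 0.0043]
tool_rot: [-2.016, -2.409, 0.0]
force: [0.2, -4.8, 2.4]
width: 0.0848
gripper_force: 2.8
```

```bash
python3 go.py -48 -2 4.5
python3 - <<'E'
from h import *
q=np.array([.5395,-.0408,.178])
p=read_camera("top");overlay(p,q,20,.87,"o5.png",(220,140,380,250),5)
E
```

```text
t 11.3 F [ 0.23 -4.81  2.4 ] world tgt [ 0.4926 -0.0513  0.0045] delta tool mm [44.2  0.1 -0.2]
turn deg 1 [-0.   -0.   -0.03]
turn deg -1 [-0.0000e+00  1.0000e-02  1.7997e+02]
dock pos -48.2 -46.2 4.3
```

View pics/o5.png

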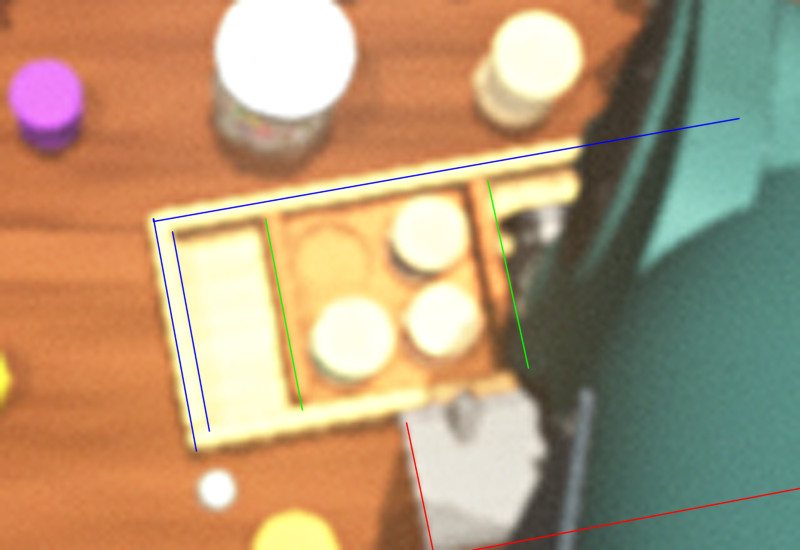

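The rack is past the gate line with its front near px (275,310). The bar is standing clear at (460,410) and about 44 mm is left.

>>> arm_command([
  [4,0,0,0,0,0],
  [4,0,0,0,0,0],
  [4,0,0,0,0,0],
  [4,0,0,0,0,0],
  [4,0,0,0,0,0],
  [4,0,0,0,0,0],
  [4,0,0,0,0,0],
  [4,0,0,0,0,0],
  [3,0,0,0,0,0],
  [2,0,0,0,0,0],
  [2,0,0,0,0,0],
])

```text
time_s: 12.45
position: [0.4935, -0.0567, 0.0043]
tool_rot: [2.016, 2.409, -0.0]
force: [0.2, -5.6, 3.0]
width: 0.0852
gripper_force: 3.0
```

>>> arm_command([
  [1,0,0,0,0,0],
  [1,0,0,0,0,0],
  [1,0,0,0,0,0],
])

```text
time_s: 12.75
position: [0.493, -0.0538, 0.0043]
tool_rot: [2.016, 2.409, -0.0]
force: [1.8, -5.4, 2.1]
width: 0.0855
gripper_force: 3.0
```

>>> arm_command([
  [1,0,0,0,0,0],
  [1,0,0,0,0,0],
])

```text
time_s: 12.95
position: [0.4926, -0.0519, 0.0043]
tool_rot: [2.016, 2.409, -0.0]
force: [0.9, -5.7, 1.9]
width: 0.0851
gripper_force: 3.0
```

>>> arm_command([
  [1,0,0,0,0,0],
  [1,0,0,0,0,0],
])

```text
time_s: 13.15
position: [0.4924, -0.05, 0.0043]
tool_rot: [2.016, 2.409, -0.0]
force: [3.8, -11.0, 0.6]
width: 0.0847
gripper_force: 6.0
```

>>> arm_command([
  [1,0,0,0,0,0],
  [0,0,0,0,0,0],
])

```text
time_s: 13.35
position: [0.4929, -0.0497, 0.0045]
tool_rot: [2.016, 2.407, -0.001]
force: [4.4, -10.7, 0.3]
width: 0.0852
gripper_force: 6.7
```

>>> arm_command([
  [1,0,0,0,0,0],
  [0,0,0,0,0,0],
])

```text
time_s: 13.55
position: [0.4935, -0.0494, 0.0047]
tool_rot: [2.015, 2.405, -0.001]
force: [7.0, -13.9, -0.9]
width: 0.0849
gripper_force: 9.0
```

```bash
python3 go.py -48 -5 4.5
python3 - <<'E'
from h import *
q=np.array([.5395,-.0408,.178])
p=read_camera("top");overlay(p,q,66,.87,"o6.png",(220,140,380,250),5)
E
```

```text
t 13.55 F [  6.98 -13.91  -0.91] world tgt [ 0.4931 -0.0542  0.0045] delta tool mm [-4.7 -1.2  0.2]
turn deg 1 [ 0.11  0.2  -0.13]
turn deg -1 [ 3.1000e-01 -1.7000e-01  1.7987e+02]
dock pos -46.8 -0.3 4.7
```

View pics/o6.png

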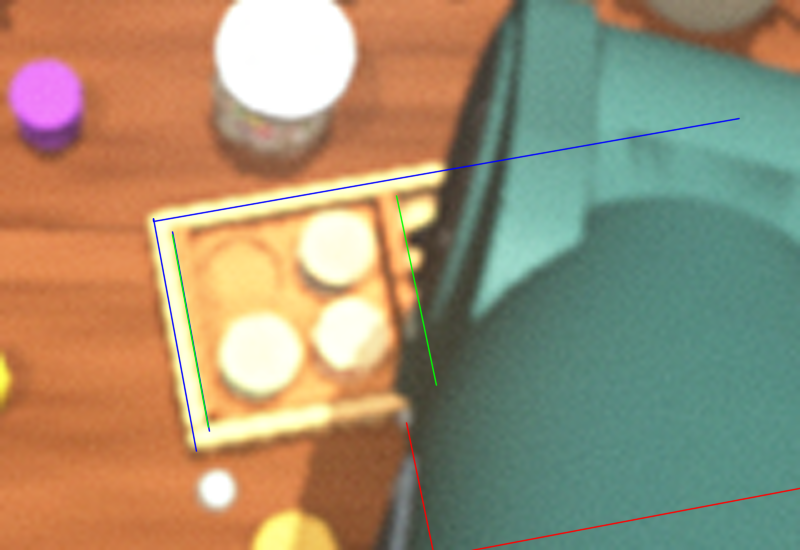

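The rack is home: its front board lies on the end board's inner face and the push force rose from about 5 to 15 N at the expected TCP y of 0. Now I'll back off slightly, then rise slowly so the wing closes the gate.

>>> arm_command([
  [-2,0,0,0,0,0],
  [-2,0,0,0,0,0],
  [-2,0,0,0,0,0],
  [0,0,0,0,0,0],
  [0,0,-2,0,0,0],
  [0,0,-4,0,0,0],
  [0,0,-5,0,0,0],
  [0,0,-5,0,0,0],
  [0,0,-5,0,0,0],
  [0,0,-5,0,0,0],
  [0,0,-5,0,0,0],
  [0,0,-5,0,0,0],
])

```text
time_s: 14.8
position: [0.4929, -0.0538, 0.0407]
tool_rot: [-2.016, -2.409, 0.0]
force: [1.7, -0.8, -0.4]
width: 0.0853
gripper_force: 0.4
```

>>> arm_command([
  [0,0,-5,0,0,0],
  [0,0,-5,0,0,0],
  [0,0,-5,0,0,0],
  [0,0,-10,0,0,0],
  [0,0,-20,0,0,0],
  [0,0,-25,0,0,0],
  [0,0,-30,0,0,0],
  [0,0,-30,0,0,0],
  [-30,0,-20,0,0,0],
  [-40,0,0,0,0,0],
  [-40,0,0,0,0,0],
  [-40,0,0,0,0,0],
])

```text
time_s: 16.0
position: [0.5193, -0.2029, 0.1911]
tool_rot: [2.016, 2.409, 0.0]
force: [0.8, 0.7, -0.6]
width: 0.0849
gripper_force: 0.0
```

>>> arm_command([
  [-40,0,0,0,0,0],
  [-40,0,0,0,0,0],
  [-40,0,0,0,0,0],
  [0,0,0,0,0,0],
  [0,0,0,0,0,0],
])

```text
time_s: 16.5
position: [0.5402, -0.3199, 0.1902]
tool_rot: [-2.017, -2.407, -0.0]
force: [1.2, 0.6, 0.8]
width: 0.0849
gripper_force: 0.0
```

Run:
```python
from h import *
q=np.array([.5395,-.0408,.178])
p=read_camera("top");overlay(p,q,66,0,"o7.png",(220,140,380,250),5)
print(env.read_state()["time_s"])
```

```text
16.55
```

View pics/o7.png

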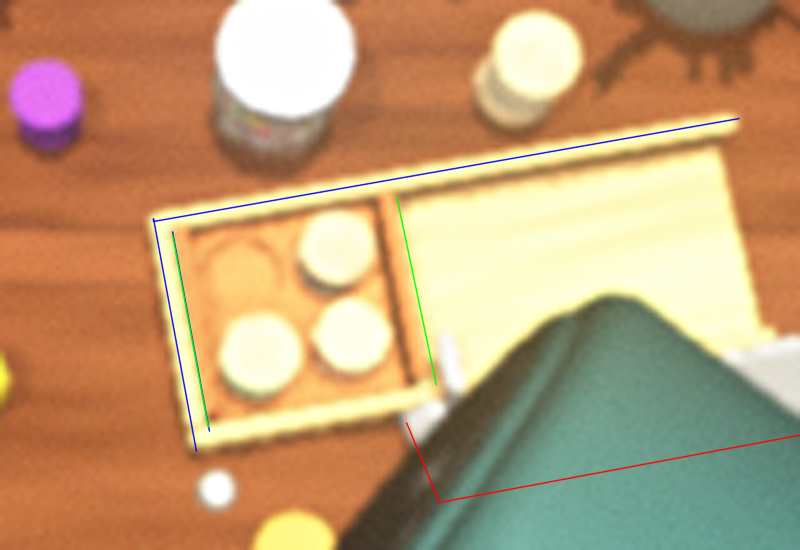

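Run:
```python
from h import *
q=np.array([.5395,-.0408,.178])
ps=[read_camera("top") for _ in range(6)];p=ps[0];im=np.mean([a["image"] for a in ps],0).astype(np.float32)
def prof(xs,ys):
    P=np.array([[proj(p,w(q,(x,y,54))) for y in ys] for x in xs],np.float32)
    return cv2.remap(im,P[...,0],P[...,1],cv2.INTER_LINEAR).mean(0)
for x in(-30,-15,0,15,30):
    print(x,"rear",prof([x-3,x,x+3],range(0,20,2))[:,2].round().astype(int),"front",prof([x-3,x,x+3],range(106,136,2))[:,2].round().astype(int))
```

```text
-30 rear [245 238 213 181 164 152 135 120 107  91] front [140 111  89  80  82  93 100 109 129 167 197 202 178 131  82]
-15 rear [203 201 196 188 175 157 136 120 107  90] front [220 189 148 111  92  95 100 109 129 166 196 201 174 128  83]
0 rear [213 210 205 197 186 167 142 122 108  90] front [114 105  99  95  94  96 102 109 130 166 195 199 173 125  81]
15 rear [207 205 199 191 177 157 136 121 108  89] front [110 105 101  99  99 103 105 111 132 166 194 198 169 119  77]
30 rear [203 202 197 190 177 157 136 120 106  87] front [106  99  96  94  96 101 106 109 129 163 192 195 168 119  83]
```

The rear edge is square at dock y about 10 mm, with no gap at the end board. I'm handing in.

```bash
python3 -c "
from station import env
print(env.finish_job())"
```

```text
the job is handed in; nothing more can be done
None
```

The rack is fully home against the end board, the gate has sprung shut behind it, and the job was handed in at about 17 s with the arm clear of everything.

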